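Clamp two butted wooden pieces in a cam-lever bench clamp

TASK

Push the two wooden pieces along the trough, the rear one pushing the front one, until both are butted together and tight against the end stop. Then set the clamping force by turning the wing nut clockwise until its long pointed end lines up with the raised mark on the clamp arm, and only then flip the cam lever fully over to clamp the joint. Leave the glue bottle, the tin and the screwdriver alone.

Things in the scene. Friction and masses are not known exactly. Their poses are not given: they have to be found in the camera images.
- clamp: Bench clamp on a plywood base (x -77 to 137, y -130 to 215 mm, 15 mm thick). Origin: on the bench top, straight below the pad's centre; z up. y runs along the trough, from the end stop to the open end; x points from the pad to the steel post that carries the arm and lever. The dark wooden arm is 36 mm wide, x -28 to 127 mm, z 72 to 92 mm, and sinks 9 mm when the lever is flipped.
- front_piece_center (a point): Centre of the front piece, a pale wooden bar 40 mm wide, 110 mm long (along the trough, its y axis), 30 mm high, 0.06 to 0.13 kg, loose in the trough nearer the end stop; top at z 45 mm. When tight against the stop its centre is at y -55 mm of the clamp.
- rear_piece_center (a point): Centre of the rear piece, the same size and weight, loose in the trough on the open-end side of the front piece. When home its centre is at y 55 mm of the clamp, its free end at y 110 mm.
- wingnut (a joint): Angle of the steel wing nut on the arm, rad, about the vertical line through the clamp's origin, positive anticlockwise seen from above. 0: the pointed end is towards the raised mark (the clamp's +x). Starts at 1.0 to 2.6, too loose. Clockwise lowers nut and pad 1.6 mm per rad; at 0, lever open, the pad is 4 mm above the pieces. Range -0.8 to 3.0; takes 0.15 N m; stays where left.
- wing_center (a point): Centre of the upright wing of the nut, on its axis: a bar 12 mm thick, 24 mm high, 44 mm long, to be pinched across its thickness. A lower, narrower nib (7 mm thick) makes one end longer, to 40 mm from the axis: the pointed end. Site x axis: towards the pointed end; z up. At nut angle 0, lever open, 118 mm above the bench; the wing's underside is 12 mm and the arm's top 26 mm lower.
- wing_tip (a point): End of the pointed nib of the wing nut, 40 mm from the nut's axis and 7 mm below wing_center.
- lever (a joint): Angle of the cam lever, rad. 0: open, nearly upright, leaning 0.25 rad outward (clamp's +x). It swings outward and down, about a pin parallel to the clamp's y, to its stop at 1.4: fully flipped, just below level, pointing along the clamp's +x. Starts at 0 to 0.2. Takes 0.4 to 0.7 N m (5 to 9 N at the ball); stays where left. It lowers the arm 6.6 mm per rad.
- trough_floor (a point): Trough floor, under the pad's centre, 15 mm above the bench. The trough is 42 mm wide, along the clamp's y, y -110 to 215 mm, between two dark wooden guides only 10 mm high (top 25 mm above the bench, outer edges at x -35 and 35 mm). Fingers can reach in over them.
- stop_face (a point): Centre of the end stop's face, at y -110 mm of the clamp, 30 mm above the bench: a dark wooden block closing the trough, 70 mm wide, top 52 mm above the bench.
- mark (a point): Raised mark: small steel bar 22 x 7 x 5 mm on the arm's top, between wing nut and post, 54 mm from the nut's axis (x 43 to 65 mm of the clamp, y 0). This point is the centre of its top.
- lever_ball (a point): Centre of the black ball, 28 mm diameter, at the end of the lever, 85 mm from the pin. The lever's bar is 12 mm thick. With the lever fully flipped the ball's centre is about 111 mm above the bench.
- lever_pivot (a point): Axis of the lever's pin: at x 105 mm, y 0, z 118 mm of the clamp. Two aluminium cam discs, 49 mm diameter, turn about it on top of the post.
- pad: Clamp pad under the arm, a rubber-faced steel plate 36 x 60 mm, 9 mm thick, that presses on both pieces across the joint; it is sprung, 8 N for each mm it is pushed up. Origin as the clamp's, but moving up and down with the pad.
- glue: Bystander: white glue bottle, 56 mm diameter, 160 mm tall, origin at the centre of its underside.
- tin: Bystander: steel tin, 84 mm diameter, 100 mm tall, origin at the centre of its underside.
- driver: Bystander: black-handled screwdriver lying on the bench, about 200 mm long, its length along its x axis.
Not all that is in view belongs to the job. Leave any yellow look-alike of the part that bears front_piece_center alone.

How it is judged:
By the outcome, as a careful person would: the job done as asked, in the order asked, and still so for the second after the job is handed in, with the robot touching nothing.
It also fails if it takes over 70 s, if anything falls off the work surface, if the arm or the gripper's body presses on something with over 40 N, if the wrist force passes 120 N, or if a joint passes its speed limit or range.

ROBOT

A 6-joint arm with a two-finger parallel gripper is mounted at the origin on the work surface. World frame = base frame: x ahead of the robot, y to its left, z up, the work surface at z = 0. Lengths are in m, angles in rad, forces in N, time in s.
With the tool pointing down it reaches from about 0.375 to 0.9 m from the base axis. Payload 3.1 kg.
Tool frame: the origin (TCP) lies between the finger pads; the fingertips stand 8 mm ahead of it and the grasp point (between the pads) lies 11 mm behind it; z points along the fingers, y is the line along which they close (so a half turn about z gives the same grasp; the last joint's range is limited). The gripper opens to 87 mm and grips with 3 to 60 N. Pads are 19 mm wide; open, the fingers measure 117 mm over their backs; the gripper's body (75 mm by 190 mm) begins 51 mm behind the grasp point.
Start: joints at [0.977, 0.527, 1.433, -0, 1.181, -0.178], TCP at [0.252, 0.572, 0.231] pointing down, gripper open.
Joint ranges: [-3.08, 3.08], [-0.75, 2.2], [0.22, 2.44], [-1.43, 4.57], [0, 2.65], [-2.85, 2.85]. Speed limits (rad/s): [2.79, 2.79, 3.14, 3.14, 3.14, 3.14].

INTERFACE

Orientations are given as a unit quaternion [x, y, z, w].
In Python, from rig import robot, vision, job gives the robot as it stands.
- The arm moves only by the shell command python3 -m handwheel 'ROWS' [OPENING] [FORCE]. ROWS is JSON, a list of rows, each a list of 4 numbers: the shift along the tool's x, y, z as a fraction of full scale, then the turn about the tool's z as a fraction of full scale. A call has 1 to 20 rows; each row is the pose to reach, as a shift and turn from the pose commanded when the call began, along the tool's axes at that moment, turning the shorter way round; what a row does not reach only later rows make up. Full scale, the value 1, is 300 mm for a shift and 2 pi rad for a turn. A row lasts 1/12 s, in which the tool goes at most 41.7 mm and 7.16 degrees, less where a joint would pass 70% of its speed; a pose out of reach is approached as far as the arm can. A call with a number of a shift or a turn outside -1 to 1 is refused whole. A call with a gripper value outside its range is refused whole. OPENING is the opening in per cent of the stroke, from 0 (shut) to 100 (fully open), set as the call begins (- or left out, the last holds). The fingers move at their own pace and stop on an object; FORCE is the grip in N (left out, the last holds). Time passes only in rows, so rows that repeat a pose let the fingers close. It gives the time, the measured TCP pose, the force, the opening and the grip force at its end, in the units of the state.
- robot.get_obs(): the state, without advancing time (a new reading comes with each control period).
- vision.camera(name): name is "scene" or "side" or "wrist"; returns a dict with "frame" (384x512x3 uint8, red, green, blue), "K" (3x3 intrinsics, pixels), "k1" (the pictures are not rectified: a ray, as slopes to the right and down, at radius r is drawn at 1 + k1 r^2 times it, then the intrinsics apply), "cam_to_world" (4x4, takes a point from camera to world coordinates); the wrist camera has in their place "hand_eye" (4x4, takes a point from camera to tool coordinates, whose origin is the TCP and whose axes are the flange's). Camera axes: x right, y down, z forward; pixel columns grow to the right and rows downward; lengths in m; the calibration is good to about 2 mm. A picture is of the moment at which its call begins: read the wrist's pose just before it. There is no depth.
- job.hand_in(): hands the job in; it is judged then, once.
Trained networks look in the newest picture that a camera, given by its name, has taken for a name from the list of things; names that differ only in an ending like _2 or _b are one class to them, and where a whole thing is asked for, a point or a joint stands for the part that bears it (a point fixed in the world has none). Each returns a list of dicts, best first, with "conf" (0 to 1); they miss things now and then, are a little off and sometimes report something else, mostly with a low value. They report only what shows in the picture. A call takes as long as a camera call. They do not tell look-alikes from the thing itself.
- vision.look_for(camera, label): "point" ([row, column] in pixels, amid what is visible of it).
- vision.outline_of(camera, label): "mask" (384x512 bool, what is visible of it) and "point" ([row, column] in pixels, amid what is visible of it).
The state is a dict: "time": time; "q": joint angles; "joint_velocities": joint speeds; "joint_torque": joint torques, N m; "position": TCP position; "tool_rot": TCP orientation; "ft_force": force on the tool from outside, world axes, zero at the start; "moment": the same for the moment, N m; "grip_width": finger opening in m; "grip_force": force on a finger pad.
Only numpy, scipy, OpenCV 4.12 (cv2) and the standard library are available. Lean on these libraries where they do the work, as an engineer would, in place of code of your own. Each camera call takes 0.05 s, during which the arm holds its last target. There are 200 camera calls.

## Working session

There is one attempt and no reset: what is moved stays moved. The work goes in short steps, Python scripts to look and compute and a shell command to move; the robot and the scene stay as the last step left them, time stands still between calls to the robot, and variables do not carry over. Pictures are saved under pics/ and viewed, at most 10 in all, crops included, and the job is handed in when it is done.

```bash
mkdir -p pics
cat > h.py <<'E'
import numpy as np, cv2, json
from rig import robot, vision, job
from scipy.spatial.transform import Rotation as R
def cam(n):
    o=robot.get_obs(); c=vision.camera(n)
    if n=='wrist':
        T=np.eye(4);T[:3,:3]=R.from_quat(o['tool_rot']).as_matrix();T[:3,3]=o['position']
        c['T']=T@np.array(c['hand_eye'])
    else: c['T']=np.array(c['cam_to_world'])
    c['K']=np.array(c['K']); return c
def ray(c,p):
    K=c['K'];d=np.array([(p[1]-K[0,2])/K[0,0],(p[0]-K[1,2])/K[1,1]]);u=d.copy()
    for _ in range(20): u=d/(1+c['k1']*(u@u))
    v=c['T'][:3,:3]@np.array([u[0],u[1],1.]); return c['T'][:3,3],v/np.linalg.norm(v)
def atz(c,p,z):
    o,v=ray(c,p); return o+v*(z-o[2])/v[2]
def tri(l):
    A=np.zeros((3,3));b=np.zeros(3)
    for c,p in l:
        o,v=ray(c,p);M=np.eye(3)-np.outer(v,v);A+=M;b+=M@o
    x=np.linalg.solve(A,b); return x,[np.linalg.norm(np.cross(x-ray(c,p)[0],ray(c,p)[1])) for c,p in l]
def proj(c,X):
    q=np.linalg.inv(c['T'])@np.r_[X,1];u=q[:2]/q[2];u=u*(1+c['k1']*(u@u))
    return [c['K'][1,1]*u[1]+c['K'][1,2],c['K'][0,0]*u[0]+c['K'][0,2]]
def save(c,n,box=None,s=1):
    f=c['frame'][:,:,::-1]
    if box: f=f[box[0]:box[1],box[2]:box[3]]
    cv2.imwrite('pics/'+n+'.png',cv2.resize(f,None,fx=s,fy=s,interpolation=cv2.INTER_CUBIC))
E
cat > a.py <<'E'
from h import *
np.set_printoptions(precision=3,suppress=True)
cs={n:cam(n) for n in('scene','side')}
print(robot.get_obs())
for n in cs: save(cs[n],n+'0',s=1.5); print(n,cs[n]['T'][:3,3],cs[n]['K'][0,0])
for l in['front_piece_center','rear_piece_center','wing_center','wing_tip','stop_face','mark','lever_ball','lever_pivot','glue','tin','driver','trough_floor']:
    r={n:vision.look_for(n,l)[:3] for n in cs}
    print(l,{n:[(np.round(d['point']).tolist(),round(d['conf'],2)) for d in r[n]] for n in r})
    if all(r.values()): print('   ',*tri([(cs[n],r[n][0]['point']) for n in cs]))
E
python3 a.py
```

```text
{'time': 0.1, 'q': array([ 0.977,  0.528,  1.434,  0.   ,  1.181, -0.178]), 'joint_velocities': array([-0.003, -0.002, -0.004,  0.002, -0.002, -0.001]), 'joint_torque': array([  0.   , -44.099, -17.715,   0.064,   0.053,  -0.   ]), 'position': array([0.252, 0.571, 0.23 ]), 'tool_rot': array([ 0.206,  0.978, -0.001, -0.   ]), 'ft_force': array([ 0.415, -0.483, -0.923]), 'moment': array([ 0.043, -0.032,  0.004]), 'grip_force': 0.0, 'grip_width': 0.08677578679435007}
scene [1.109 0.291 1.238] 442.622756442981
side [ 0.011 -1.142  1.166] 466.71570099448843
front_piece_center {'scene': [([192.0, 338.0], 0.91), ([160.0, 205.0], 0.89), ([209.0, 244.0], 0.84)], 'side': [([278.0, 254.0], 0.86), ([147.0, 241.0], 0.74), ([192.0, 193.0], 0.73)]}
    [ 0.345  0.042 -0.147] [np.float64(0.1899411641448326), np.float64(0.18994116414483284)]
rear_piece_center {'scene': [([240.0, 287.0], 0.86)], 'side': [([185.0, 247.0], 0.65)]}
    [0.528 0.121 0.049] [np.float64(0.01761946686491867), np.float64(0.017619466864918564)]
wing_center {'scene': [([203.0, 260.0], 0.73)], 'side': [([195.0, 256.0], 0.6)]}
  
[... 1102 characters left out ...]
 324.0], 0.72)]}
    [ 0.535 -0.452  0.056] [np.float64(0.004197618466641424), np.float64(0.004197618466641341)]
tin {'scene': [([302.0, 372.0], 0.74)], 'side': [([146.0, 246.0], 0.59)]}
    [0.61  0.404 0.035] [np.float64(0.003653495540513165), np.float64(0.0036534955405132666)]
driver {'scene': [([211.0, 139.0], 0.72), ([236.0, 263.0], 0.72)], 'side': [([272.0, 345.0], 0.7), ([186.0, 292.0], 0.37)]}
    [ 0.658 -0.356  0.025] [np.float64(0.004705325587558645), np.float64(0.0047053255875586725)]
trough_floor {'scene': [([236.0, 261.0], 0.88), ([225.0, 229.0], 0.4)], 'side': [([208.0, 269.0], 0.55)]}
    [0.557 0.026 0.014] [np.float64(0.005883497859829871), np.float64(0.005883497859829915)]
```

View pics/scene0.png

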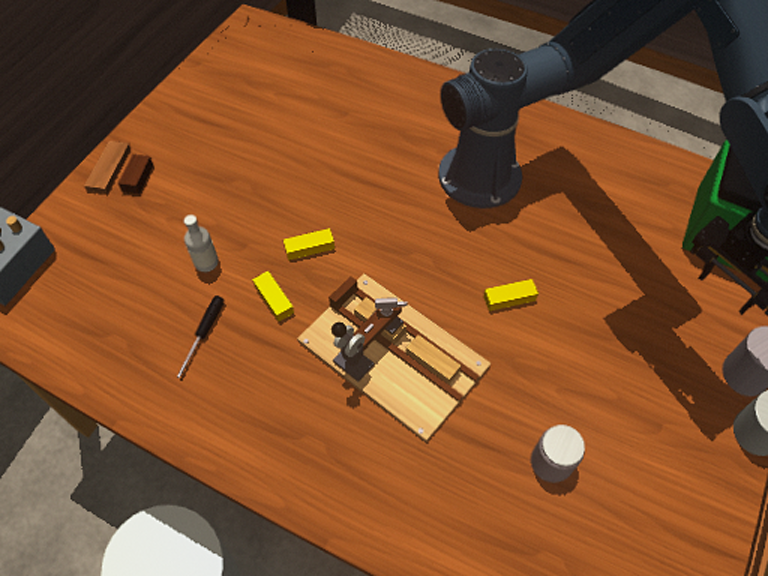

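View pics/side0.png

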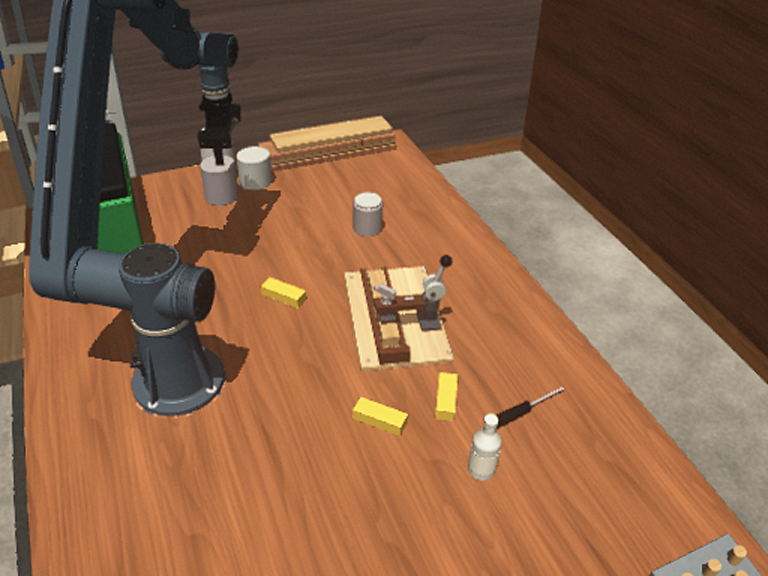

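In the scene view (1.5x zoom), the candidates for the front piece are the pale bar in the trough by the stop (col 370, row 308) and three yellow look-alikes (310,243), (272,295) and (510,294). I choose the one in the trough. The rear piece is at (430,357), the wing nut at (390,303) and the lever ball at (339,329). The side view shows the base corners clearly, so I'll fit the clamp pose from those and check with one crop.

```bash
cat > b.py <<'E'
from h import *
from scipy.optimize import least_squares
np.set_printoptions(precision=4,suppress=True)
cs={n:cam(n) for n in('scene','side')}
C=np.array([[-77,-130,15],[137,-130,15],[137,215,15],[-77,215,15]])/1e3
P={'scene':np.array([[276,363],[338,299],[440,428],[367,490]])/1.5,'side':np.array([[367,363],[360,452],[267,425],[272,345]])/1.5}
def W(p,X): 
    c,s=np.cos(p[2]),np.sin(p[2]); return np.array([p[0]+c*X[0]-s*X[1],p[1]+s*X[0]+c*X[1],X[2]])
def f(p): return np.concatenate([np.subtract(proj(cs[n],W(p,X)),q) for n in cs for X,q in zip(C,P[n])])
r=min((least_squares(f,[.5,0,a]) for a in(-2,-1,0,1,2)),key=lambda r:r.cost)
print(r.x,r.cost,r.fun.round(1)); p=r.x; np.save('clamp.npy',p)
for n,X in dict(wing=[0,0,.12],mark=[.054,0,.097],pivot=[.105,0,.118],stop=[0,-.11,.03],post=[.105,0,.05]).items():
    print(n,W(p,X),[np.round(proj(c,W(p,np.array(X)))) for c in cs.values()])
o=vision.outline_of('scene','rear_piece_center')[0]; print(o['point'],W(p,[0,0,0])) 
ys,xs=np.nonzero(o['mask']); 
c,s=np.cos(p[2]),np.sin(p[2])
L=np.array([atz(cs['scene'],(y,x),.045)[:2]-p[:2] for y,x in zip(ys,xs)])@np.array([[c,-s],[s,c]])
print('rear extent clamp frame',L.min(0),L.max(0),L.mean(0))
a=cs['scene']['frame'][175:275,190:340,::-1];b=cs['side']['frame'][165:265,215:315,::-1]
cv2.imwrite('pics/crop.png',np.hstack([cv2.resize(a,None,fx=3.1,fy=3.1,interpolation=2),cv2.resize(b,None,fx=3.1,fy=3.1,interpolation=2)]))
E
python3 b.py
```

```text
[ 0.5047 -0.0048 -0.235 ] 11.7849746891955 [-2.1  0.7 -0.  -1.5  0.6 -1.1 -2.   0.9 -1.  -0.8 -2.   1.4 -1.3  0.3
 -0.7  0.5]
wing [ 0.5047 -0.0048  0.12  ] [array([203., 258.]), array([194., 259.])]
mark [ 0.5572 -0.0174  0.097 ] [array([219., 246.]), array([198., 274.])]
pivot [ 0.6068 -0.0292  0.118 ] [array([227., 234.]), array([192., 288.])]
stop [ 0.4791 -0.1118  0.03  ] [array([198., 232.]), array([234., 263.])]
post [ 0.6068 -0.0292  0.05  ] [array([238., 235.]), array([206., 287.])]
[241.6, 285.8] [ 0.5047 -0.0048  0.    ]
rear extent clamp frame [-0.0236  0.0648] [0.0297 0.181 ] [0.0035 0.1241]
```

View pics/crop.png

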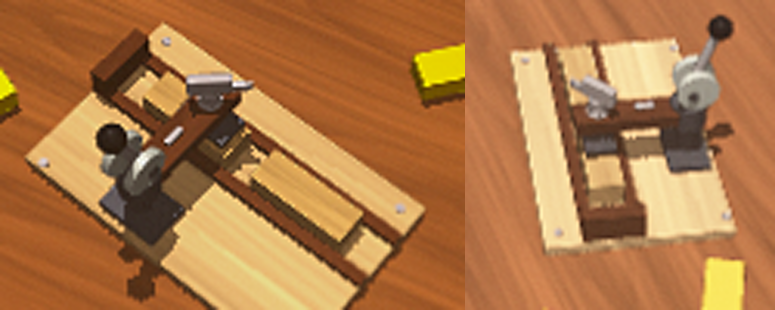

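The crop confirms the choice: the pale piece in the trough is by the stop and the rear piece lies behind it. The nib points right (crop 250,88). Next, go to a hover beyond the rear piece's free end.

```bash
cat > go.py <<'E'
# go.py x y z [ytool_clamp_deg]: target TCP in clamp frame -> row units
from h import *
import sys
def go(X,ang=None,say=True):
    p=np.load('clamp.npy');o=robot.get_obs();Rm=R.from_quat(o['tool_rot']).as_matrix()
    c,s=np.cos(p[2]),np.sin(p[2]);w=np.array([p[0]+c*X[0]-s*X[1],p[1]+s*X[0]+c*X[1],X[2]])
    d=Rm.T@(w-o['position'])/.3
    t=0
    ya=np.arctan2(Rm[1,1],Rm[0,1])
    if ang is not None: t=-(((np.radians(ang)+p[2]-ya)+np.pi)%(2*np.pi)-np.pi)/(2*np.pi)
    q=np.linalg.inv([[c,-s],[s,c]])@(o['position'][:2]-p[:2])
    if say: print('world',w.round(4),'row',d.round(4),round(t,4),'now clamp',q.round(4),o['position'][2].round(4),'yt',np.degrees(ya-p[2]).round(2),'tilt',Rm[2].round(4),'q6',o['q'][5].round(2))
if __name__=='__main__':
    a=[float(v) for v in sys.argv[1:]]; go(a[:3],a[3] if len(a)>3 else None)
E
python3 go.py 0 .215 .2 0
python3 - <<'E'
from h import *
cs=cam('scene');p=np.load('clamp.npy');a=atz(cs,(203.4,271),.115)-atz(cs,(203.8,258.4),.115);print(a,np.arctan2(a[1],a[0])-p[2])
E
```

```text
world [0.5548 0.2043 0.2   ] row [-1.4166 -0.7133  0.1019] 0.2212 now clamp [-0.3796  0.5019] 0.2305 yt 79.64 tilt [-0. -0. -1.] q6 -0.18
[-0.01806355  0.03262219  0.        ] 2.311480998136508
```

```bash
python3 -m handwheel '[[-0.7,-0.36,0,0.22],[-0.7,-0.36,0,0.22],[-0.7,-0.36,0,0.22],[-0.7,-0.36,0,0.22],[-0.7,-0.36,0,0.22],[-0.7,-0.36,0,0.22],[-0.7,-0.36,0,0.22],[-0.7,-0.36,0,0.22],[-0.7,-0.36,0,0.22],[-0.7,-0.36,0,0.22],[-0.7,-0.36,0,0.22],[-0.7,-0.36,0,0.22]]' 0 10; python3 go.py 0 .215 .2 0
```

```text
time: 2.5
position: [0.4011, 0.3881, 0.2307]
tool_rot: [0.784, 0.621, 0.0, -0.0]
ft_force: [0.2, 0.4, -0.1]
grip_width: 0.0148
grip_force: 0.0
world [0.5548 0.2043 0.2   ] row [-0.4796  0.6385  0.1022] 0.0008 now clamp [-0.1923  0.3579] 0.2307 yt 0.29 tilt [ 2.e-04  1.e-04 -1.e+00] q6 0.8
```

```bash
python3 -m handwheel '[[-0.48,0.638,0.05,0],[-0.48,0.638,0.05,0],[-0.48,0.638,0.05,0],[-0.48,0.638,0.05,0],[-0.48,0.638,0.05,0],[-0.48,0.638,0.05,0],[-0.48,0.638,0.05,0],[-0.48,0.638,0.05,0]]'
cat > c.py <<'E'
from h import *
import sys
c=cam('wrist');save(c,sys.argv[1],s=1.5);np.save('wT.npy',c['T'])
p=np.load('clamp.npy')
def L(w): 
    k,s=np.cos(p[2]),np.sin(p[2]); return np.array([[k,s],[-s,k]])@(w[:2]-p[:2])
for l,z in dict(rear_piece_center=.045,front_piece_center=.045,mark=.097,wing_center=.122,wing_tip=.115,lever_ball=.2).items():
    for d in vision.look_for('wrist',l)[:2]: print(l,np.round(d['point']),round(d['conf'],2),L(atz(c,d['point'],z)).round(4))
E
python3 c.py w1; python3 go.py 0 .215 .2 0
```

```text
time: 3.17
position: [0.5559, 0.2032, 0.2152]
tool_rot: [0.783, 0.622, -0.0, -0.0]
ft_force: [0.4, 0.3, -0.4]
grip_width: 0.0006
grip_force: 0.0
rear_piece_center [213. 244.] 0.82 [-0.0057  0.1659]
front_piece_center [218.  68.] 0.89 [-0.2264  0.1578]
front_piece_center [304. 249.] 0.48 [0.001  0.0328]
wing_tip [216. 243.] 0.41 [-0.0066  0.19  ]
lever_ball [378. 358.] 0.59 [0.0874 0.0855]
world [0.5548 0.2043 0.2   ] row [-0.0047  0.0033  0.0526] 0.0016 now clamp [-0.001   0.2164] 0.2158 yt 0.58 tilt [ 1.e-04 -0.e+00 -1.e+00] q6 0.39
```

View pics/w1.png

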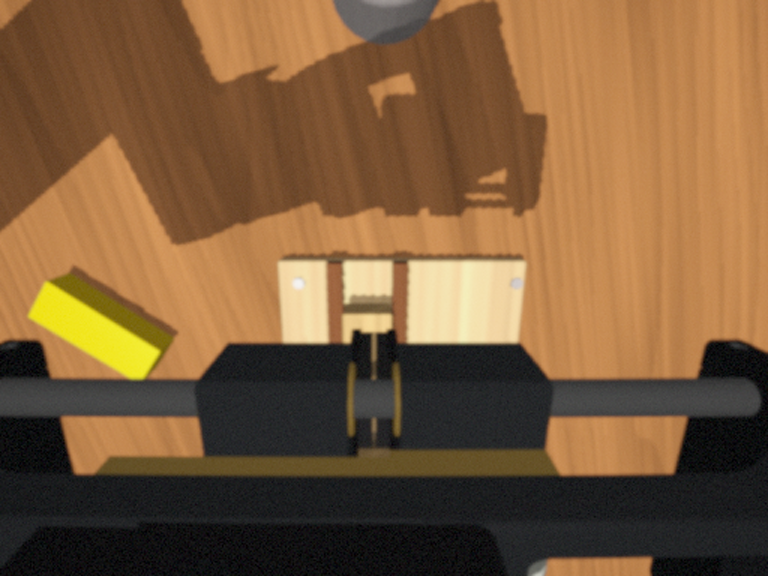

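The wrist view shows the base's open end (row 258, cols 279–525), the trough between guides (cols 343–393) and the rear piece's free end at about row 305–312. The fingers are centred on the trough at col 375.

Run:
```python
from h import *
c=cam('wrist');p=np.load('clamp.npy');k,s=np.cos(p[2]),np.sin(p[2])
L=lambda w: np.array([[k,s],[-s,k]])@(w[:2]-p[:2])
for n,r,q,z in[('corner-',258,279,.015),('corner+',257,525,.015),('troughL',285,343,.025),('troughR',285,393,.025),('end',308,368,.045),('endlow',297,368,.015)]: print(n,L(atz(c,(r/1.5,q/1.5),z)).round(4))
```

```text
corner- [-0.0844  0.2126]
corner+ [0.1281 0.216 ]
troughL [-0.0286  0.1919]
troughR [0.0141 0.1924]
end [-0.0069  0.1783]
endlow [-0.0073  0.1782]
```

```bash
python3 - <<'E'
import numpy as np
p=np.load('clamp.npy');k,s=np.cos(p[2]),np.sin(p[2])
p[:2]+=np.array([[k,-s],[s,k]])@np.array([-.0062,.001]);p[2]+=.008;print(p);np.save('clamp.npy',p)
E
python3 go.py 0 .208 .034 0
```

```text
[ 0.49890561 -0.00236619 -0.22698998]
world [0.5457 0.2003 0.034 ] row [-0.024  -0.0237  0.6058] 0.0003 now clamp [0.0071 0.2152] 0.2157 yt 0.11 tilt [ 0.  0. -1.] q6 0.39
```

```bash
python3 -m handwheel '[[-0.024,-0.024,0.13,0],[-0.024,-0.024,0.26,0],[-0.024,-0.024,0.39,0],[-0.024,-0.024,0.5,0],[-0.024,-0.024,0.57,0],[-0.024,-0.024,0.605,0],[-0.024,-0.024,0.605,0],[-0.024,-0.024,0.605,0]]'; python3 go.py 0 .12 .034 0
python3 - <<'E'
from h import *
c=cam('wrist');save(c,'w2',(130,330,80,420),2.2)
E
```

```text
time: 4.23
position: [0.5466, 0.1997, 0.0343]
tool_rot: [0.783, 0.623, 0.0, 0.0]
ft_force: [-0.7, 0.4, 0.2]
grip_width: 0.0003
grip_force: 0.0
world [0.5259 0.1146 0.034 ] row [-0.292  -0.0034  0.0011] 0.0 now clamp [0.001  0.2076] 0.0343 yt 0.02 tilt [ 1.e-04  4.e-04 -1.e+00] q6 0.39
```

View pics/w2.png

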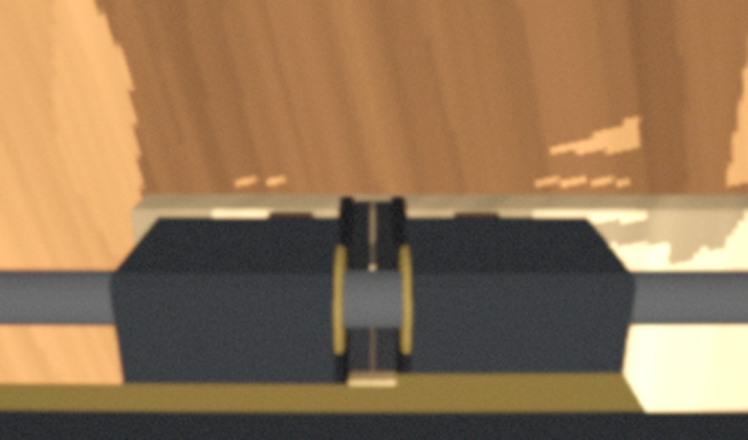

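The crop shows the fingers inside the trough (guides at cols 270–315 and 455–500), about 4 mm left of its centre. I'll shift right a little and push.

```bash
python3 -m handwheel '[[-0.01,0.01,0,0],[-0.03,0.01,0,0],[-0.05,0.01,0,0],[-0.07,0.01,0,0],[-0.09,0.01,0,0],[-0.11,0.01,0,0],[-0.13,0.01,0,0],[-0.15,0.01,0,0],[-0.17,0.01,0,0],[-0.185,0.01,0,0],[-0.2,0.01,0,0],[-0.215,0.01,0,0],[-0.23,0.01,0,0],[-0.24,0.01,0,0],[-0.25,0.01,0,0],[-0.258,0.01,0,0],[-0.265,0.01,0,0],[-0.265,0.01,0,0]]'; python3 go.py 0 .12 .034 0
```

```text
time: 5.78
position: [0.531, 0.1207, 0.034]
tool_rot: [0.783, 0.622, -0.0, -0.0]
ft_force: [0.0, 0.3, 0.1]
grip_width: 0.0005
grip_force: 0.0
world [0.5259 0.1146 0.034 ] row [-0.0239 -0.0121 -0.0001] -0.0 now clamp [0.0036 0.1272] 0.034 yt -0.02 tilt [-5.e-04 -4.e-04 -1.e+00] q6 0.25
```

```bash
python3 -m handwheel '[[-0.003,0,0,0],[-0.006,0,0,0],[-0.009,0,0,0],[-0.012,0,0,0],[-0.015,0,0,0],[-0.018,0,0,0],[-0.018,0,0,0]]'
python3 - <<'E'
from h import *
c=cam('scene');save(c,'s2',(180,280,200,340),4)
E
```

```text
time: 6.37
position: [0.5299, 0.1157, 0.034]
tool_rot: [0.783, 0.622, -0.0, -0.0]
ft_force: [0.5, 0.7, -0.9]
grip_width: 0.0007
grip_force: 0.1
```

View pics/s2.png

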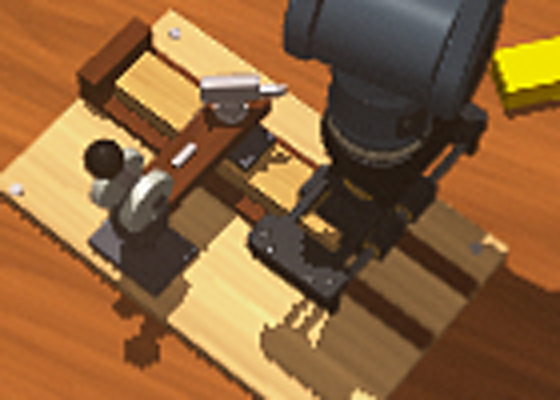

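The front piece is now close to the stop (crop 135,85) and there is no contact force yet. Keep creeping forward.

```bash
python3 -m handwheel '[[-0.002,0,0,0],[-0.004,0,0,0],[-0.006,0,0,0],[-0.008,0,0,0],[-0.01,0,0,0],[-0.01,0,0,0]]';python3 -m handwheel '[[-0.002,0,0,0],[-0.004,0,0,0],[-0.006,0,0,0],[-0.008,0,0,0],[-0.008,0,0,0]]'
```

```text
time: 6.92
position: [0.5293, 0.1128, 0.034]
tool_rot: [0.783, 0.622, -0.0, -0.0]
ft_force: [0.2, -0.6, -0.4]
grip_width: 0.0006
grip_force: 0.2
time: 7.33
position: [0.5288, 0.1105, 0.0341]
tool_rot: [0.783, 0.622, -0.0, 0.0]
ft_force: [-0.4, 0.1, -1.1]
grip_width: 0.0006
grip_force: 0.2
```

```bash
python3 -m handwheel '[[-0.002,0,0,0],[-0.004,0,0,0],[-0.006,0,0,0],[-0.008,0,0,0],[-0.008,0,0,0]]';python3 -m handwheel '[[-0.002,0,0,0],[-0.004,0,0,0],[-0.006,0,0,0],[-0.008,0,0,0],[-0.008,0,0,0]]'; python3 go.py 0 .12 .034 0
```

```text
time: 7.75
position: [0.529, 0.1094, 0.0342]
tool_rot: [0.783, 0.622, 0.001, -0.0]
ft_force: [1.5, 6.5, -0.4]
grip_width: 0.0006
grip_force: 3.3
time: 8.17
position: [0.5294, 0.1092, 0.0344]
tool_rot: [0.784, 0.621, 0.003, -0.001]
ft_force: [2.7, 15.2, -0.2]
grip_width: 0.0004
grip_force: 7.7
world [0.5259 0.1146 0.034 ] row [ 0.0148 -0.0153  0.0015] -0.0005 now clamp [0.0046 0.1155] 0.0344 yt -0.19 tilt [ 0.0055  0.003  -1.    ] q6 0.22
```

The reading is 15 N with no further motion, so both pieces are tight. I'll retreat, rise, and hover past the nut for a wrist look.

```bash
python3 -m handwheel '[[0.05,0,0,0],[0.1,0,0,0],[0.1,0,-0.13,0],[0.1,0,-0.27,0],[0.1,0,-0.4,0],[0.1,0,-0.54,0],[0.1,0,-0.68,0],[0.1,0,-0.75,0],[0.1,0,-0.75,0],[0.1,0,-0.75,0]]' 75; python3 go.py 0 -.06 .26 0
```

```text
time: 9.0
position: [0.535, 0.1349, 0.2606]
tool_rot: [0.783, 0.622, 0.001, 0.001]
ft_force: [0.1, -0.8, -0.6]
grip_width: 0.0587
grip_force: 0.0
world [ 0.4854 -0.0608  0.26  ] row [-0.6729 -0.0141  0.0018] -0.0 now clamp [0.0043 0.1419] 0.2606 yt -0.01 tilt [ 3.0e-04  3.4e-03 -1.0e+00] q6 0.27
```

```bash
python3 -m handwheel '[[-0.13,-0.014,0,0],[-0.27,-0.014,0,0],[-0.4,-0.014,0,0],[-0.54,-0.014,0,0],[-0.67,-0.014,0,0],[-0.67,-0.014,0,0],[-0.67,-0.014,0,0]]'; python3 c.py w3; python3 go.py 0 0 .26 0
```

```text
time: 9.58
position: [0.4835, -0.0614, 0.2572]
tool_rot: [0.784, 0.62, -0.001, -0.002]
ft_force: [0.7, 0.4, -0.2]
grip_width: 0.0651
grip_force: 0.0
front_piece_center [295. 304.] 0.72 [ 0.0784 -0.258 ]
front_piece_center [294. 214.] 0.68 [-0.0587 -0.2564]
mark [124. 278.] 0.92 [ 0.0274 -0.0019]
wing_center [129. 253.] 0.57 [-0.0001 -0.0048]
wing_tip [127. 248.] 0.59 [-0.0047 -0.0035]
lever_ball [138. 387.] 0.8 [ 0.0995 -0.0063]
world [ 0.4989 -0.0024  0.26  ] row [ 0.1923  0.0029 -0.0039] 0.0003 now clamp [-0.0008 -0.0577] 0.2588 yt 0.12 tilt [ 1.e-04 -5.e-04 -1.e+00] q6 -0.12
```

View pics/w3.png

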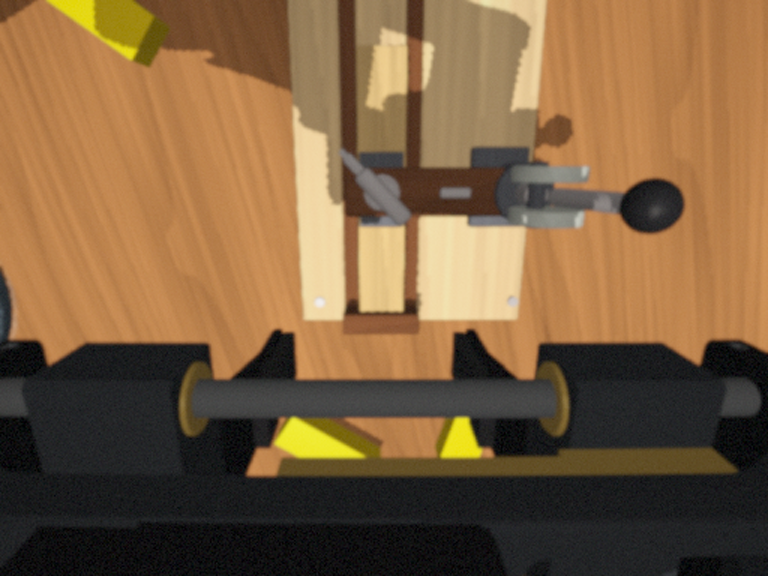

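The wrist view shows the nib tip at (343,152), the blunt wing end at (405,220), the wing centre near (383,194), the mark at (455,193), the lever ball at (652,206), and the front piece against the stop (row 312).

Run:
```python
from h import *
c=cam('wrist');p=np.load('clamp.npy');k,s=np.cos(p[2]),np.sin(p[2])
L=lambda w: np.array([[k,s],[-s,k]])@(w[:2]-p[:2])
D={}
for n,r,q,z in[('tip',152,343,.115),('blunt top',218,404,.133),('mark',193,455,.097),('armlo',217,440,.092),('armhi',167,440,.092),('armend',190,346,.092),('stopL',315,345,.052),('stopR',315,419,.052),('stopfaceL',302,345,.052),('gL',255,345,.025),('gR',255,415,.025),('c-',321,305,.015),('c+',320,519,.015)]: D[n]=L(atz(c,(r/1.5,q/1.5),z));print(n,D[n].round(4))
v=D['tip']-D['blunt top'];a=np.arctan2(v[1],v[0]);print('ang',a,'centre',D['tip']-.04*v/np.linalg.norm(v),D['blunt top']+.022*v/np.linalg.norm(v))
```

```text
tip [-0.0237  0.0253]
blunt top [ 0.0174 -0.017 ]
mark [ 0.0572 -0.0028]
armlo [ 0.0477 -0.0211]
armhi [0.046  0.0156]
armend [-0.0235 -0.0013]
stopL [-0.0285 -0.115 ]
stopR [ 0.039  -0.1147]
stopfaceL [-0.0283 -0.1025]
gL [-0.0295 -0.0649]
gR [ 0.0363 -0.0647]
c- [-0.0716 -0.1351]
c+ [ 0.1446 -0.1333]
ang 2.3421797405778357 centre [ 0.00415337 -0.00338974] [ 0.00201877 -0.00119446]
```

```bash
python3 - <<'E'
import numpy as np
p=np.load('clamp.npy');k,s=np.cos(p[2]),np.sin(p[2])
p[:2]+=np.array([[k,-s],[s,k]])@np.array([.0036,-.0026]);np.save('clamp.npy',p)
E
python3 go.py 0 0 .18 44.2
```

```text
world [ 0.5018 -0.0057  0.18  ] row [0.184  0.0147 0.2631] -0.1225 now clamp [-0.0043 -0.0552] 0.2589 yt 0.11 tilt [ 1.e-04 -3.e-04 -1.e+00] q6 -0.12
```

```bash
python3 -m handwheel '[[0.09,0.007,0,-0.02],[0.184,0.015,0,-0.04],[0.184,0.015,0,-0.06],[0.184,0.015,0.05,-0.08],[0.184,0.015,0.1,-0.1],[0.184,0.015,0.18,-0.1225],[0.184,0.015,0.263,-0.1225],[0.184,0.015,0.263,-0.1225],[0.184,0.015,0.263,-0.1225]]' 50; python3 go.py 0 0 .111 44.2
python3 - <<'E'
from h import *
c=cam('wrist')
save(c,'w4',(60,330,80,450),1.8)
E
```

```text
time: 10.73
position: [0.5012, -0.0062, 0.1795]
tool_rot: [0.492, 0.871, -0.0, -0.002]
ft_force: [1.2, 0.1, -0.2]
grip_width: 0.0434
grip_force: 0.0
world [ 0.5018 -0.0057  0.111 ] row [-1.000e-04  3.100e-03  2.282e-01] -0.0003 now clamp [-0.0005 -0.0006] 0.1795 yt 44.09 tilt [ 0.0022 -0.0022 -1.    ] q6 -0.78
```

View pics/w4.png

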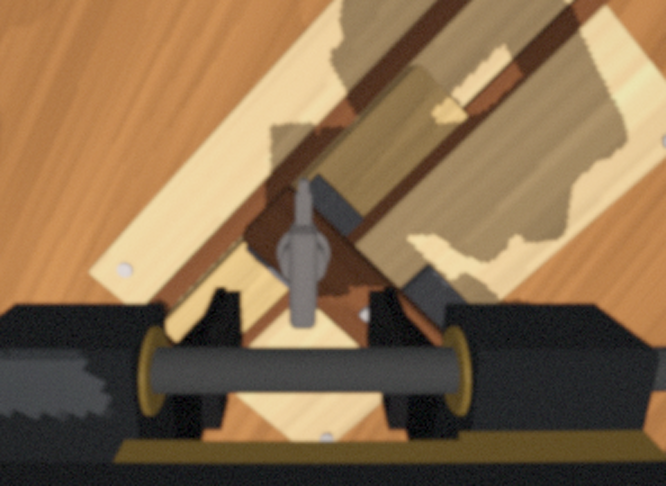

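The wing (col 303) is centred between the fingers (cols 240 and 370) and aligned with them. Descend and pinch.

```bash
python3 -m handwheel '[[0,0.002,0.1,0],[0,0.002,0.18,0],[0,0.002,0.228,0],[0,0.002,0.228,0],[0,0.002,0.228,0]]'; python3 -m handwheel '[[0,0,0,0],[0,0,0,0],[0,0,0,0],[0,0,0,0],[0,0,0,0],[0,0,0,0],[0,0,0,0],[0,0,0,0]]' 0 25; python3 go.py 0 0 .107 -90
```

```text
time: 11.2
position: [0.5034, -0.0067, 0.1127]
tool_rot: [0.492, 0.871, 0.0, 0.001]
ft_force: [-0.1, 0.4, 0.6]
grip_width: 0.0438
grip_force: 0.0
time: 11.87
position: [0.5012, -0.0078, 0.1126]
tool_rot: [0.491, 0.871, -0.002, -0.001]
ft_force: [-4.0, -4.8, 6.8]
grip_width: 0.021
grip_force: 25.0
world [ 0.5018 -0.0057  0.107 ] row [0.005  0.0055 0.0188] 0.3728 now clamp [-0.0001 -0.0022] 0.1126 yt 44.2 tilt [-7.0e-04 -3.4e-03 -1.0e+00] q6 -0.78
```

The width of 21 mm means the tips are gripping the round hub below the wing. I'll open, raise 8 mm and pinch again.

```bash
python3 -m handwheel '[[0,0,0,0],[0,0,0,0],[0,0,0,0],[0.002,0.003,-0.03,0],[0.002,0.003,-0.03,0],[0.002,0.003,-0.03,0]]' 40; python3 go.py 0 0 .1215 44.2; python3 -m handwheel '[[0,0,0,0],[0,0,0,0],[0,0,0,0],[0,0,0,0],[0,0,0,0],[0,0,0,0],[0,0,0,0],[0,0,0,0]]' 0 25; python3 go.py 0 0 .1175 -90
```

```text
time: 12.37
position: [0.5037, -0.0055, 0.1215]
tool_rot: [0.492, 0.871, 0.0, 0.001]
ft_force: [0.1, 0.6, 1.1]
grip_width: 0.0343
grip_force: 0.0
world [ 0.5018 -0.0057  0.1215] row [ 0.0027 -0.0057 -0.0002] -0.0003 now clamp [0.0018 0.0006] 0.1215 yt 44.1 tilt [-0.0013  0.0015 -1.    ] q6 -0.78
time: 13.03
position: [0.5006, -0.0067, 0.1205]
tool_rot: [0.491, 0.871, -0.002, -0.002]
ft_force: [-4.5, -5.7, 2.8]
grip_width: 0.0119
grip_force: 25.0
world [ 0.5018 -0.0057  0.1175] row [0.0008 0.0053 0.0101] 0.3726 now clamp [-0.001  -0.0013] 0.1205 yt 44.14 tilt [ 0.0013 -0.0054 -1.    ] q6 -0.78
```

```bash
python3 -m handwheel '[[0,-0.011,0,0],[0,-0.011,0.001,0.0196],[0,-0.011,0.002,0.0392],[0,-0.011,0.002,0.0588],[0,-0.011,0.003,0.0784],[0,-0.011,0.004,0.098],[0,-0.011,0.004,0.1176],[0,-0.011,0.005,0.1372],[0,-0.011,0.006,0.1568],[0,-0.011,0.006,0.1764],[0,-0.011,0.007,0.196],[0,-0.011,0.008,0.2156],[0,-0.011,0.008,0.2352],[0,-0.011,0.009,0.2548],[0,-0.011,0.01,0.2744],[0,-0.011,0.01,0.294],[0,-0.011,0.011,0.31],[0,-0.011,0.012,0.325],[0,-0.011,0.012,0.325]]' 0 30; python3 go.py 0 0 .1175 -90
```

```text
time: 14.62
position: [0.5027, -0.0082, 0.1174]
tool_rot: [0.999, 0.035, 0.003, 0.001]
ft_force: [4.8, -2.3, -3.6]
grip_width: 0.0116
grip_force: 30.0
world [ 0.5018 -0.0057  0.1175] row [-0.0023 -0.0084 -0.0005] 0.0472 now clamp [ 0.0014 -0.0022] 0.1174 yt -73.01 tilt [ 0.0053  0.0019 -1.    ] q6 1.26
```

Run:
```python
from h import *
c=cam('wrist')
save(c,'w5',(60,300,140,400),2.2)
```

```text
(no output)
```

View pics/w5.png

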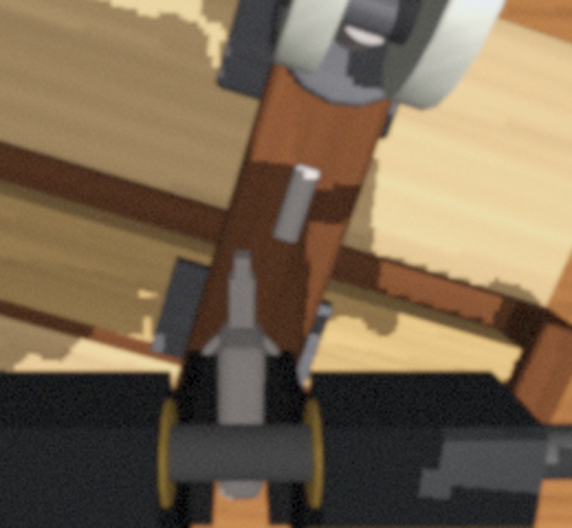

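The nib points straight up the picture (tip 241,255). The mark lies up and to the right (288,240 to 308,172). I'll measure the remaining angle from the arm edges and the mark.

Run:
```python
from h import *
c=cam('wrist');o=robot.get_obs();Rm=R.from_quat(o['tool_rot']).as_matrix();ax=np.arctan2(Rm[1,0],Rm[0,0])
P=lambda x,y,z: atz(c,(60+y/2.2,140+x/2.2),z)[:2]
def ang(a,b,z): v=P(*b,z)-P(*a,z); return np.degrees(((np.arctan2(v[1],v[0])-ax+3.14159)%6.28318)-3.14159)
print('armL',ang((200,315),(262,130),.092),'armR',ang((315,330),(385,108),.092),'mark',ang((283,240),(306,175),.097))
n=P(241,260,.109);m=P(297,205,.097)
print('nib axis',ang((241,330),(241,258),.109),'wing',ang((241,480),(240,340),.128))
print('tip',n-o['position'][:2],'tipang',np.degrees(np.arctan2(*(n-o['position'][:2])[::-1])-ax),'mark r',np.linalg.norm(m-o['position'][:2]),'markang',np.degrees(np.arctan2(*(m-o['position'][:2])[::-1])-ax))
```

```text
armL -18.490224099111266 armR -14.803378087660814 mark -18.15564140581082
nib axis 0.09721040964997742 wing 0.4563585673550262
tip [0.0339281  0.00164271] tipang -1.400843879730059 mark r 0.05020458931182826 markang -19.62129609557617
```

```bash
python3 -m handwheel '[[0,0,0,0.018],[0,0,0.001,0.036],[0,0,0.001,0.0485],[0,0,0.001,0.0485],[0,0,0.001,0.0485]]'
python3 - <<'E'
from h import *
c=cam('wrist')
save(c,'w6',(60,300,140,400),2.2)
E
python3 go.py 0 0 .1175 -90
```

```text
time: 15.13
position: [0.5026, -0.0086, 0.1169]
tool_rot: [0.993, -0.115, 0.003, 0.001]
ft_force: [4.8, -4.4, -5.1]
grip_width: 0.0117
grip_force: 30.0
world [ 0.5018 -0.0057  0.1175] row [-0.0047 -0.0088 -0.0019] -0.0007 now clamp [ 0.0014 -0.0027] 0.1169 yt -90.25 tilt [ 5.6e-03  8.0e-04 -1.0e+00] q6 1.56
```

View pics/w6.png

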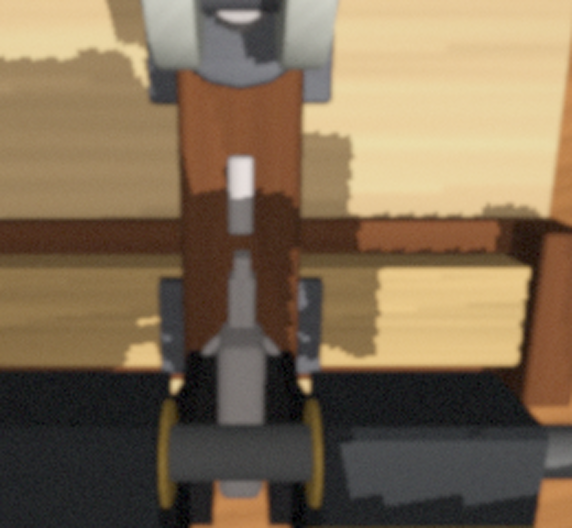

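The nib is in line with the mark: both at col 241, with the mark upright at rows 157–235. Release and rise straight up.

```bash
python3 -m handwheel '[[0,0,0,0],[0,0,0,0],[0,0,0,0],[0,0,0,0],[0,0,-0.05,0],[0,0,-0.12,0],[0,0,-0.25,0],[0,0,-0.38,0],[0,0,-0.48,0],[0,0,-0.48,0]]' 40
python3 - <<'E'
from h import *
import cv2
c=cam('wrist');d=vision.outline_of('wrist','lever_ball')
cs=cam('scene'),cam('side');r=[vision.look_for(n,'lever_ball')[0] for n in('scene','side')]
X,e=tri([(k,d['point']) for k,d in zip(cs,r)]);p=np.load('clamp.npy');k,s=np.cos(p[2]),np.sin(p[2])
print('ball clamp',np.array([[k,s],[-s,k]])@(X[:2]-p[:2]),X[2],e,[d['conf'] for d in r])
E
python3 go.py .08 0 .26 -90
```

```text
time: 16.02
position: [0.5036, -0.0078, 0.267]
tool_rot: [0.993, -0.116, 0.006, 0.001]
ft_force: [-0.0, -1.0, -0.4]
grip_width: 0.0346
grip_force: 0.0
ball clamp [ 0.11079659 -0.00515914] 0.13389052620253739 [np.float64(0.003967510017181147), np.float64(0.003967510017180982)] [0.59, 0.68]
world [ 0.5798 -0.0237  0.26  ] row [ 0.2758 -0.0082 -0.0043] -0.001 now clamp [-0.0028 -0.0019] 0.2591 yt -90.37 tilt [-4.4e-03 -1.0e-04 -1.0e+00] q6 1.57
```

```bash
python3 - <<'E'
from h import *
X,e=tri([(cam('scene'),(219.5,226.1)),(cam('side'),(173.9,297.3))]);p=np.load('clamp.npy');k,s=np.cos(p[2]),np.sin(p[2])
print('ball clamp',np.array([[k,s],[-s,k]])@(X[:2]-p[:2]),X[2],e)
E
python3 -m handwheel '[[0.09,-0.008,0,0],[0.18,-0.008,0,0],[0.275,-0.008,0,0],[0.275,-0.008,0,0],[0.275,-0.008,0,0],[0.275,-0.008,0,0]]' 0 20;  python3 go.py .085 0 .2 -90
```

```text
ball clamp [ 0.13377445 -0.00105072] 0.19643719164607554 [np.float64(0.00029113616235527224), np.float64(0.00029113616235545807)]
time: 16.92
position: [0.5797, -0.0238, 0.2595]
tool_rot: [0.993, -0.117, -0.002, -0.0]
ft_force: [-0.1, 0.6, -0.1]
grip_width: 0.0042
grip_force: 0.0
world [ 0.5846 -0.0248  0.2   ] row [ 0.0177 -0.0005  0.1983] -0.0011 now clamp [ 0.0799 -0.0001] 0.2595 yt -90.38 tilt [-0.0038 -0.     -1.    ] q6 1.57
```

```bash
python3 -m handwheel '[[0.017,0,0.1,0],[0.017,0,0.21,0],[0.017,0,0.21,0],[0.017,0,0.21,0]]';  python3 -m handwheel '[[0.02,0,0,0],[0.045,0,0,0],[0.06,0,0.002,0],[0.08,0,0.006,0],[0.097,0,0.013,0],[0.113,0,0.02,0],[0.13,0,0.031,0],[0.147,0,0.043,0],[0.163,0,0.056,0],[0.18,0,0.07,0],[0.18,0,0.07,0]]'; python3 go.py .085 0 .2 -90
```

```text
time: 17.25
position: [0.5833, -0.0245, 0.1964]
tool_rot: [0.993, -0.116, -0.003, -0.0]
ft_force: [-0.2, 1.1, 1.5]
grip_width: -0.0003
grip_force: 0.0
time: 18.17
position: [0.6398, -0.0381, 0.1759]
tool_rot: [0.993, -0.117, 0.001, -0.0]
ft_force: [-0.8, -0.0, 1.7]
grip_width: 0.0003
grip_force: 1.1
world [ 0.5846 -0.0248  0.2   ] row [-0.1889 -0.0004 -0.0804] -0.0011 now clamp [ 0.1417 -0.0005] 0.1759 yt -90.39 tilt [ 1.2e-03 -4.0e-04 -1.0e+00] q6 1.57
```

Run:
```python
from h import *
p=np.load('clamp.npy');k,s=np.cos(p[2]),np.sin(p[2])
c=cam('wrist')
for d in vision.look_for('wrist','lever_ball')[:3]: print(np.round(d['point']),round(d['conf'],2))
for f in(.35,.6,.8,.9,1,1.1):
    X=np.array([.105+.085*np.sin(f),0,.118+.085*np.cos(f)]);print(f,X.round(3),np.round(proj(c,np.array([p[0]+k*X[0],p[1]+s*X[0],X[2]]))))
```

```text
[204. 255.] 0.91
[210. 192.] 0.28
0.35 [0.134 0.    0.198] [267. 246.]
0.6 [0.153 0.    0.188] [227. 246.]
0.8 [0.166 0.    0.177] [199. 246.]
0.9 [0.172 0.    0.171] [187. 246.]
1 [0.177 0.    0.164] [176. 246.]
1.1 [0.181 0.    0.157] [167. 246.]
```

```bash
python3 -m handwheel '[[-0.01,0,-0.06,0],[-0.01,0,-0.13,0],[0.05,0,-0.14,0],[0.105,0,-0.14,0],[0.105,0,-0.14,0],[0.105,0,-0.14,0]]'; python3 go.py .19 0 .133 -90; python3 -m handwheel '[[0,0,0.04,0],[0.01,0,0.08,0],[0.02,0,0.1,0],[0.03,0,0.12,0],[0.038,0,0.145,0],[0.045,0,0.17,0],[0.05,0,0.195,0],[0.055,0,0.22,0],[0.057,0,0.24,0],[0.057,0,0.26,0],[0.057,0,0.275,0],[0.057,0,0.275,0]]';python3 go.py .19 0 .133 -90
```

```text
time: 18.77
position: [0.6696, -0.0451, 0.2185]
tool_rot: [0.993, -0.117, 0.0, -0.0]
ft_force: [-0.3, -0.5, 0.1]
grip_width: 0.0007
grip_force: 0.0
world [ 0.687  -0.0485  0.133 ] row [ 0.0587 -0.0024  0.285 ] -0.0011 now clamp [ 0.1723 -0.0006] 0.2185 yt -90.38 tilt [ 7.e-04 -3.e-04 -1.e+00] q6 1.57
time: 19.77
position: [0.6895, -0.0499, 0.1373]
tool_rot: [0.993, -0.117, 0.005, 0.0]
ft_force: [4.0, 0.0, 5.0]
grip_width: 0.0002
grip_force: 2.8
world [ 0.687  -0.0485  0.133 ] row [-0.0096 -0.0026  0.0142] -0.0011 now clamp [ 0.1928 -0.0008] 0.1373 yt -90.39 tilt [ 1.030e-02 -3.000e-04 -9.999e-01] q6 1.57
```

```bash
python3 -m handwheel '[[0,0,0.004,0],[0,0,0.008,0],[0,0,0.012,0],[0,0,0.016,0],[0,0,0.016,0]]'; python3 -m handwheel '[[0,0,0.004,0],[0,0,0.008,0],[0,0,0.012,0],[0,0,0.012,0]]'
```

```text
time: 20.18
position: [0.6897, -0.05, 0.1334]
tool_rot: [0.993, -0.117, 0.006, 0.001]
ft_force: [3.6, -1.8, 5.7]
grip_width: 0.0001
grip_force: 3.4
time: 20.52
position: [0.69, -0.05, 0.133]
tool_rot: [0.993, -0.116, 0.006, 0.001]
ft_force: [0.9, -0.2, 19.8]
grip_width: 0.0009
grip_force: 9.7
```

A hard stop at 20 N, with the TCP at 133 mm as expected. Retreat and check.

```bash
python3 -m handwheel '[[0,0,-0.1,0],[0,0,-0.23,0],[0,0,-0.36,0],[-0.13,0,-0.45,0],[-0.26,0,-0.45,0],[-0.39,0,-0.45,0],[-0.52,0,-0.45,0],[-0.63,0,-0.45,0],[-0.63,0,-0.45,0],[-0.63,0,-0.45,0]]'
python3 go.py 0 0 .26 -90
python3 - <<'E'
from h import *
p=np.load('clamp.npy');k,s=np.cos(p[2]),np.sin(p[2])
c=cam('wrist');W=lambda x,y,z:np.array([p[0]+k*x-s*y,p[1]+s*x+k*y,z])
for l,X in dict(lever_ball=(.19,0,.111),mark=(.054,0,.088),wing_center=(0,0,.109),wing_tip=(.04,0,.102)).items():
    print(l,np.round(proj(c,W(*X))),[(np.round(d['point']),round(d['conf'],2)) for d in vision.look_for('wrist',l)[:2]])
# nib vs mark: bright grey steel columns on dark arm
f=c['frame'].astype(int);sat=f.max(2)-f.min(2)
for x in(.03,.035,.038,.046,.05,.056,.062):
    r,q=np.round(proj(c,W(x,0,.1 if x<.042 else .088))).astype(int);cols=[j for j in range(q-25,q+26) if sat[r,j]<35 and f[r,j].max()>70];print(x,r,q,np.mean(cols) if cols else None,len(cols))
E
```

```text
time: 21.35
position: [0.499, -0.0043, 0.2618]
tool_rot: [0.993, -0.116, -0.002, -0.0]
ft_force: [1.5, 0.4, 0.7]
grip_width: 0.0004
grip_force: 0.0
world [ 0.5018 -0.0057  0.26  ] row [0.0104 0.0024 0.0061] -0.001 now clamp [-0.0031  0.0007] 0.2618 yt -90.35 tilt [-3.1e-03 -1.0e-04 -1.0e+00] q6 1.57
lever_ball [-22. 248.] [(array([ 60., 253.]), 0.63)]
mark [124. 248.] [(array([142., 251.]), 0.65)]
wing_center [174. 249.] []
wing_tip [138. 249.] [(array([172., 251.]), 0.8)]
0.03 147 249 252.5 8
0.035 142 249 252.5 6
0.038 139 249 252.5 6
0.046 131 249 252.0 9
0.05 128 248 252.0 9
0.056 122 248 252.0 9
0.062 117 248 252.5 10
```

Run:
```python
from h import *
p=np.load('clamp.npy');k,s=np.cos(p[2]),np.sin(p[2]);W=lambda x,y,z:np.array([p[0]+k*x-s*y,p[1]+s*x+k*y,z])
for n in('scene','side'):
    c=cam(n)
    for l,X in dict(lever_ball=(.19,0,.111),rear_piece_center=(0,.07,.045),front_piece_center=(0,-.065,.045)).items():
        print(n,l,np.round(proj(c,W(*X))),[(np.round(d['point']),round(d['conf'],2)) for d in vision.look_for(n,l)[:4]])
```

```text
scene lever_ball [248. 215.] [(array([231., 228.]), 0.79)]
scene rear_piece_center [227. 276.] [(array([226., 274.]), 0.79)]
scene front_piece_center [203. 242.] [(array([195., 180.]), 0.93), (array([190., 340.]), 0.9), (array([202., 240.]), 0.8), (array([158., 204.]), 0.76)]
side lever_ball [192. 311.] [(array([192., 292.]), 0.58)]
side rear_piece_center [197. 254.] [(array([194., 248.]), 0.59)]
side front_piece_center [223. 260.] [(array([194., 191.]), 0.77), (array([222., 262.]), 0.71), (array([264., 296.]), 0.57)]
```

Run:
```python
from h import *
p=np.load('clamp.npy');k,s=np.cos(p[2]),np.sin(p[2]);W=lambda x,y,z:np.array([p[0]+k*x-s*y,p[1]+s*x+k*y,z])
for n in('scene','side'):
    c=cam(n)
    for f in(.8,1.2,1.4,1.55,1.65):
        r,q=np.round(proj(c,W(.105+.085*np.sin(f),0,.118+.085*np.cos(f)))).astype(int);print(n,f,r,q,c['frame'][r-2:r+3,q-2:q+3].mean((0,1)).round())
    r,q=np.round(proj(c,W(.19,0,.111))).astype(int);g=c['frame'][r-14:r+15,q-14:q+15].max(2);y,x=np.nonzero(g<60);print('dark centroid',y.mean()+r-14,x.mean()+q-14,len(y))
```

```text
scene 0.8 231 219 [245. 211. 134.]
scene 1.2 240 215 [164. 117.  71.]
scene 1.4 244 215 [98. 72. 56.]
scene 1.55 247 215 [56. 39. 30.]
scene 1.65 248 215 [55. 39. 29.]
dark centroid 246.5846153846154 216.13846153846154 65
side 0.8 177 306 [202. 127.  80.]
side 1.2 183 310 [201. 127.  79.]
side 1.4 187 311 [160. 101.  65.]
side 1.55 190 311 [75. 53. 42.]
side 1.65 192 311 [54. 41. 35.]
dark centroid 191.80769230769232 310.5 26
```

The lever is at its stop, the nut is aligned and the pieces are home.

```bash
python3 -c "
from rig import job
print(job.hand_in())"
```

```text
the job is handed in; nothing more can be done
None
```

I handed the job in at about 22 s: both pieces are tight against the stop, the wing nut's pointed end lines up with the mark, the lever is fully flipped, and I never approached the bottle, tin or screwdriver.

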